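# Drive the stuck pivot pin out of a clamp clevis

## Task

Free the clamp arm: take the slim drift punch out of the punch stand, feel with its nose for the pin bore in the upper ear of the clevis that lies in the nest, and drive the stuck pivot pin down until it lands on the floor of the nest. Never press harder than 45 N, or the ear bends, and touch the nest and the clevis with nothing but the drift. Then put the drift back upright and fully down in the hole it came from, and leave the other punches and the things lying around where they are.

Things in the scene. Friction and masses are not known exactly. Their poses are not given: they have to be found in the camera images.
- nest: Knock-out nest, fixed: dark slab 100x90x26 mm with a slotted aluminium riser up to 50 mm and rails to 58 mm. Origin at the centre of its underside, z up. In it lies, on its side, a dark steel clamp clevis: two ears 38x32x8 mm one above the other, the arm's eye between them. The arm points to the nest's +x (within 0.25 rad) and ends 90 mm from the bore in a screw that stands 32 to 86 mm high.
- nest_bore (a point): Nominal centre of the mouth of the pin bore, in the flat top face of the clevis' upper ear, 78 mm above the bench, vertical bore of 7.6 mm diameter. The rails suit several sizes and this clevis lies between them with play, so the real bore is up to 5 mm off this point along the nest's x and up to 5 mm along its y, different each time: it must be felt for (or seen). A magnet holds the clevis where it lies; only a sideways push of more than 20 N shifts it.
- pin (a joint): How far the headed pivot pin (7 mm, vertical, head below the lower ear) has been driven down, in m: starts at 0 to 0.003, ends at 0.020 where its head lands on the nest's floor. Its flat top end stands 3 mm below the upper ear's top face at 0, and goes down with the value; at 0.018 it is clear of the arm's eye. It is stuck: it moves only while pushed with about 12 N (up to 14 N at 20 mm/s) and stays where it is left; on the floor it stops hard. The noisy reading may be used.
- stand: Punch stand, a grey block 46x146x46 mm, fixed; origin at the centre of its underside, z up, long side along its y. Three holes of 11 mm, 42 mm deep, in its top at y = -50, 0 and +50 mm hold three punches upright, noses down; which punch is in which hole changes.
- drift_mid (a point): Middle of the slim drift punch (54 mm above its tip), z axis from the tip to the butt. 108 mm long: nose 5.6 mm diameter and 28 mm long with flat tip, taper to a neck of 9 mm (33 to 38 mm from the tip), then a round shank of 14 mm diameter, 70 mm long. In the stand the shoulder under the shank rests on the stand's top, the tip 8 mm above the bench, the butt at 116 mm: the tallest of the three. About 0.09 kg.
- heavy_drift_mid (a point): Middle of the heavy drift (48 mm above its tip): thicker shank of 19 mm, 58 mm of it above the stand; its 9 mm nose does not enter the bore. Leave it.
- centre_punch_mid (a point): Middle of the centre punch (39 mm above its point): shank 14 mm, only 40 mm of it above the stand, pointed nose. Leave it.
- driver_1_mid (a point): Middle of a small hand screwdriver 156 mm long with an orange handle, lying on the bench near the front edge. Leave it.
- spare_nest_2_mid (a point): Middle of a cream plastic block 32x50x13 mm lying on the bench behind the stand. Leave it.

How it is judged (in metres and radians):
On the way, in this order (a step that is already met when the one before it is completed fails the run):
1. the slim drift is lifted out of its stand (z of drift_mid in the frame of stand above 0.11 m), for 0.1 s.
2. the pin is driven down onto the floor of the nest by the drift (value of joint pin above 0.0185 m and contact force between drift and nest above 2 N), for 0.02 s.
At the end, for the whole second after the job is handed in: the pin is down on the nest's floor (driven at least 18.5 of its 20 mm), and the slim drift stands released and at rest in the hole it came from, within 6 mm of its first place and less than 0.1 rad off upright (value of joint pin above 0.0185 m and distance of drift_mid from where it was at the start of the episode below 0.006 m and angle between drift_mid's own z axis and vertical below 0.1 rad and linear speed of drift below 0.02 m/s); the robot touches nothing.
It fails at once if the drift presses on the pin, the clevis or the nest with more than 45 N (contact force between drift and nest above 45 N).
It fails at once if the robot itself touches the nest or what lies in it (contact force between any of the fingers, the arm and nest above 2 N).
It fails at once if one of the other punches is moved by more than 15 mm or tipped (distance of any of heavy_drift_mid, centre_punch_mid from where it was at the start of the episode above 0.015 m).
It fails at once if the screwdriver or the spare nest block is moved by more than 20 mm (distance of any of driver_1_mid, spare_nest_2_mid from where it was at the start of the episode above 0.02 m).
It also fails if it takes over 72 s, if anything falls off the work surface, if the arm or the gripper's body presses on something with over 40 N, if the wrist force passes 120 N, or if a joint passes its speed limit or range.

## Robot

A 6-joint arm with a two-finger parallel gripper is mounted at the origin on a cart in front of the work surface, level with it; the furniture and walls round the work are solid. World frame = base frame: x ahead of the robot, y to its left, z up, the work surface at z = 0. Lengths are in m, angles in degrees, forces in N, time in s.
With the tool pointing down it reaches from about 0.275 to 0.85 m from the base axis. Payload 5.2 kg.
Tool frame: the origin (TCP) lies midway between the tips of the shut fingers; the grasp point (between the pads) lies 19 mm behind it; z points along the fingers, y is the direction in which the jaws open and shut (so a half turn about z gives the same grasp; the last joint's range is limited). The gripper opens to 85 mm and grips with 20 to 120 N. Pads are 22 mm wide; open, the fingers measure 114 mm over their backs; the gripper's body (76 mm by 85 mm) begins 54 mm behind the grasp point. The pads swing forward as they close: fully open they stand 13 mm farther back than shut.
Start: joints at [-80.375, 14.817, 87.949, -0, 77.235, -11.62], TCP at [0.199, -0.513, 0.231] pointing down, gripper open.
Joint ranges: [-179.93, 179.93], [-52.35, 119.4], [10.71, 147.94], [-69.91, 249.91], [12.55, 155.21], [-178.61, 178.61]. Speed limits (degrees/s): [147.25, 147.25, 180, 180, 180, 180].

## Interface

Orientations are given as a 3x3 rotation matrix whose columns are the frame's x, y, z axes.
In Python, from plant import arm gives the robot as it stands.
- The arm moves only by the shell command python3 -m pendant 'ROWS' [OPENING] [FORCE]. ROWS is JSON, a list that holds one entry, the list of rows, each a list of 4 numbers: the shift along the tool's x, y, z in cm, then the turn about the tool's z in rad. A call has 1 to 10 rows; each row is the pose to reach, as a shift and turn from the pose commanded when the call began, along the tool's axes at that moment; what a row does not reach only later rows make up. A row lasts 1/12 s, in which the tool goes at most 41.7 mm and 7.16 degrees, less where a joint would pass 70% of its speed; a pose out of reach is approached as far as the arm can. A call with a gripper value outside its range is refused whole. OPENING is the gripper's target within -1 to 1 (shut at 1, half-way at 0, fully open at -1), set as the call begins (- or left out, the last holds). The fingers move at their own pace and stop on an object; FORCE is the grip in N (left out, the last holds). Time passes only in rows, so rows that repeat a pose let the fingers close. It gives the time, the measured TCP pose, the force and the opening at its end, in the units of the state.
- arm.sense(): the state, without advancing time (a new reading comes with each control period).
- arm.get_image(name): name is "side" or "top" or "wrist"; returns a dict with "img" (400x640x3 uint8, red, green, blue), "depth" (400x640 float32, m along the optical axis (not along the pixel's ray), 0 where there is no reading), "K" (3x3 intrinsics, pixels), "rvec" (rotation vector, rad) and "tvec" (3), from world to camera coordinates, as OpenCV has them. Camera axes: x right, y down, z forward; pixel columns grow to the right and rows downward; lengths in m; the calibration is good to about 2 mm. The wrist camera is an equidistant fisheye: a pixel r from the principal point sees the ray r / f radians off the axis. A picture is of the moment at which its call begins.
- arm.sign_off(): hands the job in, once; it reports no verdict.
The state is a dict: "t": time; "joint_positions": joint angles; "qd": joint speeds; "tau": joint torques, N m; "tool_pos": TCP position; "orientation": TCP orientation; "contact_force": force on the tool from outside, world axes, zero at the start; "torque": the same for the moment, N m; "grip_width": opening from 0.0 (shut) to 1.0 (fully open).
Only numpy, scipy, OpenCV 4.12 (cv2) and the standard library are available. Lean on these libraries where they do the work, as an engineer would, in place of code of your own. Each camera call takes 0.05 s, during which the arm holds its last target.

## Working session

There is one attempt and no reset: what is moved stays moved. The work goes in short steps, Python scripts to look and compute and a shell command to move; the robot and the scene stay as the last step left them, time stands still between calls to the robot, and variables do not carry over. Pictures are saved under pics/ and viewed, and the job is handed in when it is done.

```bash
ls; mkdir -p pics; cat > h.py <<'E'
import cv2, numpy as np
from plant import arm
def cam(name,fn=None):
    d=arm.get_image(name)
    if fn: cv2.imwrite('pics/'+fn,cv2.cvtColor(d['img'],cv2.COLOR_RGB2BGR)); np.savez('pics/'+fn+'.npz',**d)
    return d
def world(d,u,v,z=None,depth=None):
    R=cv2.Rodrigues(np.array(d['rvec']))[0];t=np.array(d['tvec']).ravel();K=np.array(d['K'])
    r=np.array([(u-K[0,2])/K[0,0],(v-K[1,2])/K[1,1],1.])
    c=-R.T@t; w=R.T@r
    if z is not None: s=(z-c[2])/w[2]
    else: s=depth if depth else d['depth'][int(round(v)),int(round(u))]
    return c+s*w
def load(fn): return dict(np.load('pics/'+fn+'.npz'))
def crop(fn,out,x0,y0,x1,y1,s):
    im=cv2.imread('pics/'+fn)[y0:y1,x0:x1]; cv2.imwrite('pics/'+out,cv2.resize(im,None,fx=s,fy=s,interpolation=cv2.INTER_CUBIC))
E
python3 - <<'E'
from h import *
for n in('top','side','wrist'):
    d=cam(n,n+'1.png'); print(n,d['K'],d['rvec'],d['tvec'])
print(arm.sense())
E
```

```text
pics
top [[379.54148239   0.         322.5788341 ]
 [  0.         379.54148239 195.58019847]
 [  0.           0.           1.        ]] [ 2.17089995 -2.12366621  0.07649213] [-0.15290506  0.53323051  0.87927096]
side [[519.60740365   0.         312.68882318]
 [  0.         519.60740365 189.72571719]
 [  0.           0.           1.        ]] [ 0.49363434 -2.64371633  1.24136423] [0.44360867 0.27487709 0.61849447]
wrist [[309.70691629   0.         319.06791399]
 [  0.         309.70691629 201.97360276]
 [  0.           0.           1.        ]] [-2.37092222  1.62050876  0.25996808] [-0.54886422 -0.04153814  0.38042226]
{'t': 0.15, 'joint_positions': array([-8.03735118e+01,  1.48496942e+01,  8.79956181e+01,  1.69362770e-03,
        7.72344042e+01, -1.16193527e+01]), 'qd': array([-0.04847488, -0.16583734, -0.14482181, -0.11380604,  0.03622228,
       -0.047726  ]), 'tau': array([ 2.02786461e-03, -4.46385884e+01, -2.90818852e+01, -2.29244233e-04,
        8.09473393e-03, -5.13110876e-05]), 'tool_pos': array([ 0.19927073, -0.51221279,  0.23067281]), 'orientation': array([[ 9.32036582e-01,  3.62364138e-01, -2.04239478e-04],
       [ 3.62364065e-01, -9.32035616e-01,  1.37654591e-03],
       [ 3.08452404e-04, -1.35700019e-03, -9.99999032e-01]]), 'contact_force': array([-1.5977449 ,  0.46936723,  0.49700674]), 'torque': array([ 0.02703015,  0.01908533, -0.01669752]), 'grip_width': 1.0030675779235314}
```

View pics/top1.png

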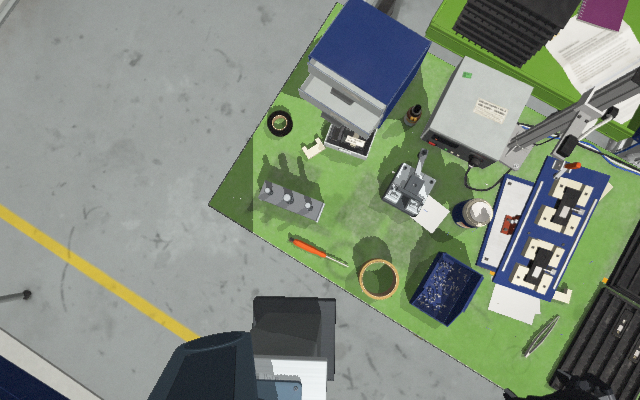

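View pics/side1.png

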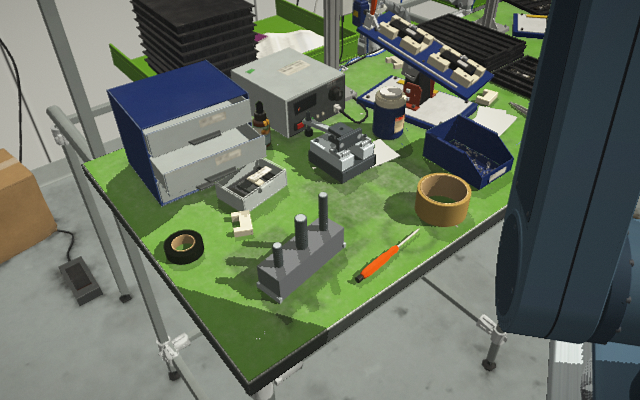

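View pics/wrist1.png

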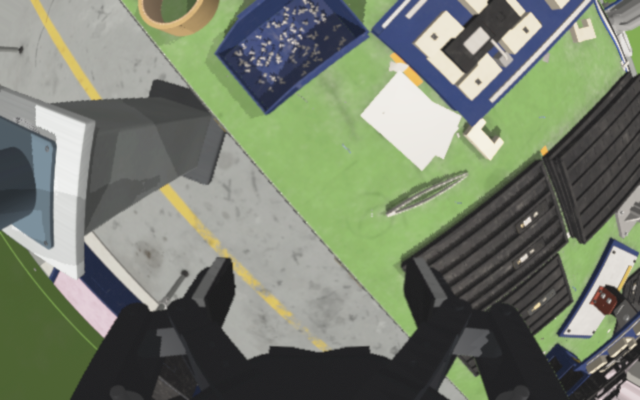

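```bash
python3 - <<'E'
from h import *
crop('top1.png','t1s.png',245,150,345,225,8)
crop('top1.png','t1n.png',370,140,460,240,6)
crop('side1.png','s1s.png',250,185,350,300,5)
crop('side1.png','s1n.png',300,110,400,185,8)
E
```

```text
(no output)
```

View pics/t1s.png

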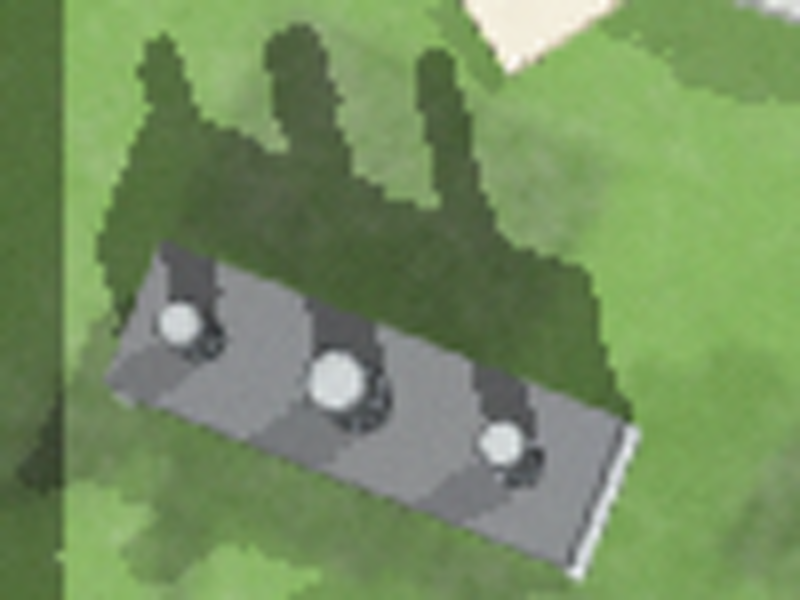

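View pics/t1n.png

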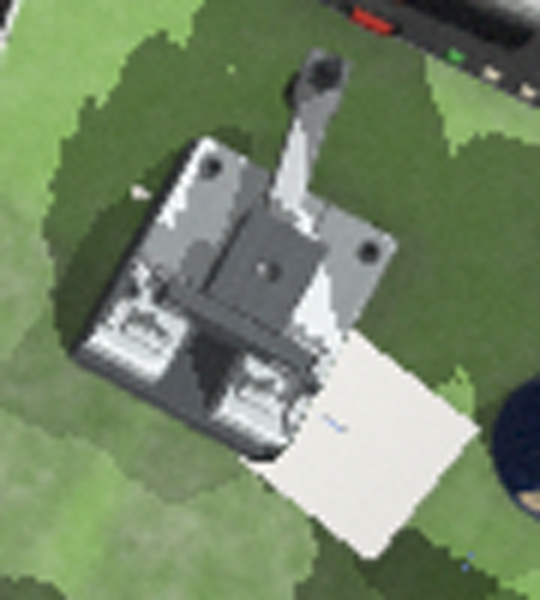

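View pics/s1s.png

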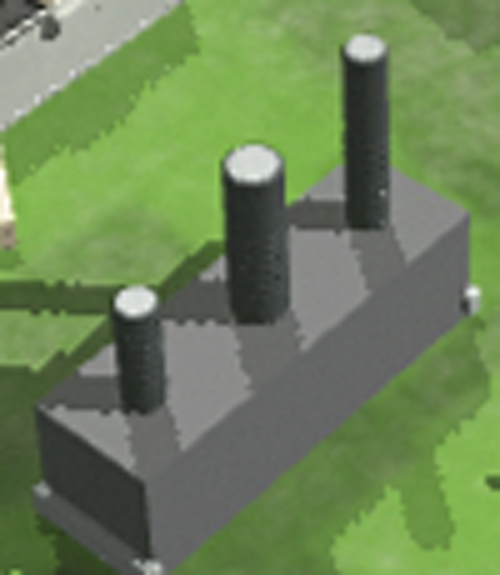

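View pics/s1n.png

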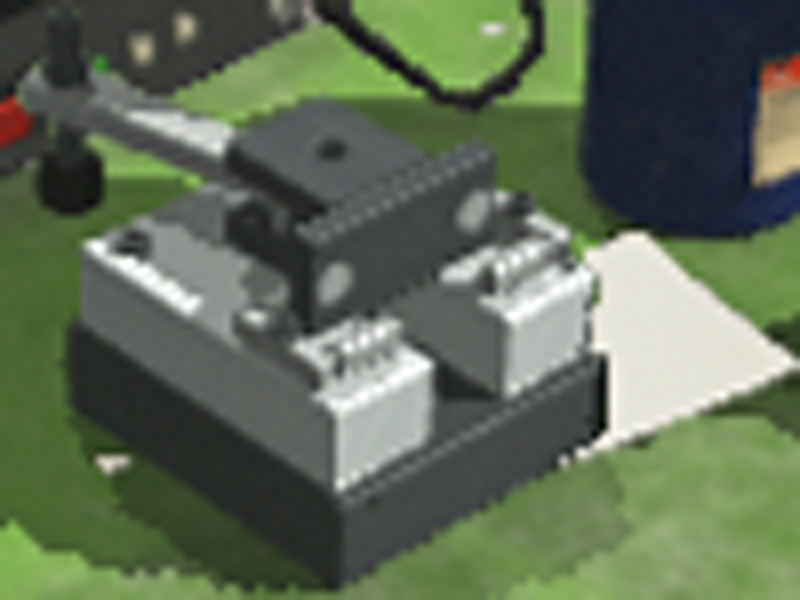

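```bash
python3 - <<'E'
from h import *
T=load('top1.png');S=load('side1.png')
def tc(x,y,x0,y0,s): return x0+(x+.5)/s-.5,y0+(y+.5)/s-.5
def tri(pt,ps):
    Ps=[]
    for d in(T,S):
        R=cv2.Rodrigues(d['rvec'])[0];Ps.append(d['K']@np.c_[R,d['tvec'].ravel()])
    X=cv2.triangulatePoints(Ps[0],Ps[1],np.array(pt,float),np.array(ps,float)).ravel();return X[:3]/X[3]
a=tc(267,269,370,140,6);b=tc(333,150,300,110,8)
print('bore top',world(T,*a,z=.078),'side',world(S,*b,z=.078),'tri',tri(a,b), 'depth',world(T,*a),world(S,*b))
a=tc(501,443,245,150,8);b=tc(365,48,250,185,5)
print('butt',world(T,*a,z=.116),world(S,*b,z=.116),tri(a,b))
for p,z in[((180,323),.086),((336,380),.104)]:
    print(world(T,*tc(*p,245,150,8),z=z))
for p in [(160,242),(637,425),(577,565),(108,385)]: print('stand',world(T,*tc(*p,245,150,8),z=.046))
# bottom of drift shank on stand top in side
for p,z in [((137,300),.086),((253,163),.104)]: print(world(S,*tc(*p,250,185,5),z=z))
# nest top riser corners
for p in [(205,140),(395,243)]: print('riser',world(T,*tc(*p,370,140,6),z=.05))
print('screw',world(T,*tc(325,70,370,140,6),z=.086))
for p in [(255,208),(327,240),(290,320),(205,290)]: print('ear',world(T,*tc(*p,370,140,6),z=.078))
E
```

```text
bore top [ 0.56004435 -0.34732332  0.078     ] side [ 0.55684024 -0.34918129  0.078     ] tri [ 0.55765121 -0.34772232  0.07887378] depth [ 0.56093006 -0.34856823  0.07182507] [ 0.55785604 -0.35216939  0.07597072]
butt [ 0.5058417  -0.11208877  0.116     ] [ 0.50421251 -0.11334726  0.116     ] [ 0.50458913 -0.11250114  0.11666123]
[ 0.54020909 -0.01854176  0.086     ]
[ 0.52316918 -0.06545076  0.104     ]
stand [ 0.5689863  -0.00413317  0.046     ]
stand [ 0.51775389 -0.14605569  0.046     ]
stand [ 0.47666316 -0.12961678  0.046     ]
stand [0.52632299 0.00948982 0.046     ]
[ 0.53826222 -0.02004013  0.086     ]
[ 0.52140597 -0.06676886  0.104     ]
riser [ 0.61412054 -0.32922629  0.05      ]
riser [ 0.57508286 -0.40183239  0.05      ]
screw [ 0.63412719 -0.36729238  0.086     ]
ear [ 0.58298747 -0.3429218   0.078     ]
ear [ 0.57138164 -0.36953701  0.078     ]
ear [ 0.54106622 -0.35576185  0.078     ]
ear [ 0.55170858 -0.32438642  0.078     ]
```

```bash
python3 -m pendant '[[[3.2,-2,0,-0.06],[6.4,-3.9,0,-0.13],[9.7,-5.9,0,-0.2],[13,-7.9,0,-0.26],[16.2,-9.9,0,-0.33],[19.5,-11.9,0,-0.4],[22.7,-13.9,0,-0.46],[26,-15.8,0,-0.53],[29.2,-17.8,0,-0.6],[32.5,-19.8,0,-0.66]]]' -1 100
python3 - <<'E'
from h import *
s=arm.sense();p=s['tool_pos'];R=s['orientation'];print(s['t'],p,R,s['joint_positions'])
tgt=np.array([.505,-.1127,.2]);print(R.T@(tgt-p)*100)
yd=np.array([.938,-.345,0]);l=R.T@yd;print(np.arctan2(-l[0],l[1]))
E
```

```text
t: 0.98
tool_pos: [0.4311, -0.2085, 0.2312]
orientation: [[0.511, 0.859, -0.0], [0.859, -0.511, 0.0], [-0.0, -0.0, -1.0]]
contact_force: [0.4, -0.5, -0.5]
grip_width: 1.003
0.9833 [ 0.43108805 -0.20854978  0.23124001] [[ 5.11303964e-01  8.59399926e-01 -1.51057576e-04]
 [ 8.59399939e-01 -5.11303962e-01  5.19729611e-05]
 [-3.25707784e-05 -1.56392853e-04 -9.99999987e-01]] [-3.91919672e+01  7.44058259e+00  9.72384973e+01 -3.26786917e-03
  7.53295097e+01 -8.44041400e+00]
[12.01657892  1.45164399  3.12338283]
-0.18425457612044213
```

```bash
python3 -m pendant '[[[3,0.4,0.3,-0.05],[6,0.7,0.6,-0.09],[9,1.1,0.9,-0.14],[12.02,1.45,1.5,-0.184],[12.02,1.45,2.5,-0.184],[12.02,1.45,3.12,-0.184],[12.02,1.45,3.12,-0.184]]]'
python3 - <<'E'
from h import *
s=arm.sense();p=s['tool_pos'];R=s['orientation'];print(s['t'],p,R)
cam('wrist','w2.png');cam('top','t2.png')
E
```

```text
t: 1.57
tool_pos: [0.5033, -0.1143, 0.1982]
orientation: [[0.348, 0.937, -0.004], [0.937, -0.348, 0.001], [-0.0, -0.004, -1.0]]
contact_force: [0.2, 0.3, 1.1]
grip_width: 1.004
1.5667 [ 0.50332503 -0.11432094  0.1981873 ] [[ 3.48311576e-01  9.37371126e-01 -3.79717373e-03]
 [ 9.37378781e-01 -3.48309826e-01  1.13419793e-03]
 [-2.59428532e-04 -3.95444435e-03 -9.99992148e-01]]
```

View pics/w2.png

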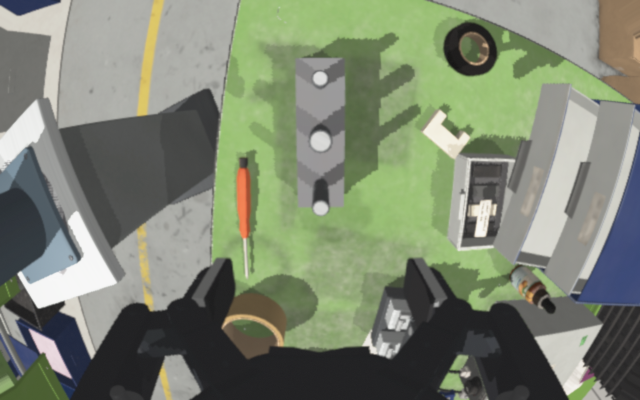

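```bash
cat >> h.py <<'E'
def fworld(d,u,v,z):
    R=cv2.Rodrigues(np.array(d['rvec']))[0];t=np.array(d['tvec']).ravel();K=np.array(d['K'])
    x=(u-K[0,2])/K[0,0];y=(v-K[1,2])/K[1,1];r=np.hypot(x,y)+1e-12
    w=R.T@np.array([np.sin(r)*x/r,np.sin(r)*y/r,np.cos(r)]);c=-R.T@t
    return c+(z-c[2])/w[2]*w
E
python3 - <<'E'
from h import *
d=load('w2.png');crop('w2.png','w2c.png',280,170,360,230,8)
print(fworld(d,320.3,208,.116),fworld(d,320.5,141,.104),fworld(d,320.3,78,.086))
s=arm.sense();print(s['tool_pos'],s['orientation'])
E
```

```text
[ 0.50335378 -0.11345403  0.116     ] [ 0.52085099 -0.06658393  0.104     ] [ 0.53804349 -0.01973815  0.086     ]
[ 0.5039252  -0.11543518  0.19974626] [[ 3.49934725e-01  9.36773129e-01 -1.33878067e-03]
 [ 9.36774037e-01 -3.49934813e-01  1.75667739e-04]
 [-3.03925148e-04 -1.31560722e-03 -9.99999088e-01]]
```

View pics/w2c.png

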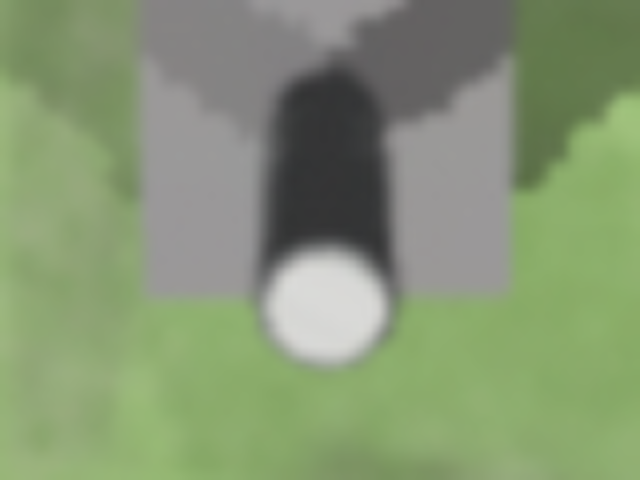

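```bash
python3 -m pendant '[[[0.1,-0.05,2.5,0],[0.2,-0.08,5,0],[0.2,-0.08,7.5,0],[0.2,-0.08,10,0],[0.2,-0.08,12,0],[0.2,-0.08,13.5,0],[0.2,-0.08,14,0],[0.2,-0.08,14,0],[0.2,-0.08,14,0]]]'
python3 - <<'E'
from h import *
s=arm.sense();print(s['tool_pos'],s['contact_force'])
cam('wrist','w3.png');cam('side','s3.png')
E
```

```text
t: 2.42
tool_pos: [0.505, -0.1135, 0.0609]
orientation: [[0.35, 0.937, 0.001], [0.937, -0.35, -0.0], [-0.0, 0.001, -1.0]]
contact_force: [0.2, 0.4, -0.6]
grip_width: 1.0
[ 0.50496856 -0.11347552  0.06089364] [ 0.24460057  0.44820382 -0.62763995]
```

View pics/w3.png

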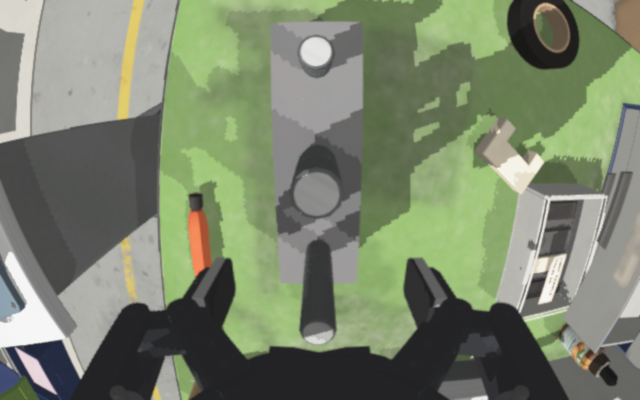

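View pics/s3.png

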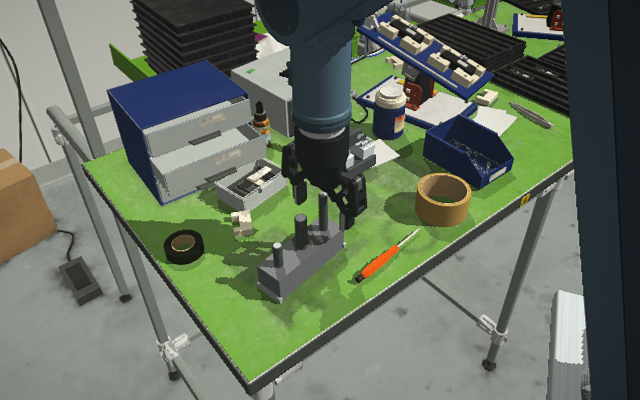

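```bash
python3 -m pendant '[[[0,0,0,0],[0,0,0,0],[0,0,0,0],[0,0,0,0],[0,0,0,0],[0,0,0,0],[0,0,0,0],[0,0,0,0]]]' 1 100
python3 -m pendant '[[[0,0,0,0],[0,0,0,0]]]'
python3 - <<'E'
from h import *
s=arm.sense();print(s['tool_pos'],s['contact_force'],s['torque'])
cam('wrist','w4.png')
E
```

```text
t: 3.18
tool_pos: [0.5047, -0.1125, 0.0604]
orientation: [[0.348, 0.937, 0.0], [0.937, -0.348, -0.0], [0.0, 0.0, -1.0]]
contact_force: [-0.9, 0.9, 3.9]
grip_width: 0.136
t: 3.35
tool_pos: [0.5047, -0.1125, 0.0603]
orientation: [[0.349, 0.937, 0.0], [0.937, -0.349, -0.0], [0.0, 0.0, -1.0]]
contact_force: [-0.5, 0.8, 5.5]
grip_width: 0.136
[ 0.50471106 -0.11251636  0.06034904] [-0.49026896  0.75707617  5.50323054] [0.15955478 0.21579349 0.01422324]
```

View pics/w4.png

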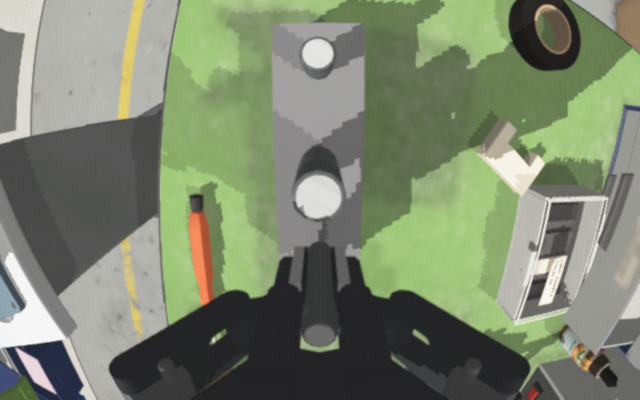

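```bash
python3 -m pendant '[[[0,0,-0.3,0],[0,0,-1,0],[0,0,-2.5,0],[0,0,-5,0],[0,0,-8,0],[0,0,-11,0],[0,0,-14,0],[0,0,-16,0],[0,0,-16,0],[0,0,-16,0]]]'
python3 - <<'E'
from h import *
s=arm.sense();p=s['tool_pos'];R=s['orientation'];print(p,s['contact_force'],s['torque'])
cam('wrist','w5.png');cam('side','s5.png')
print(R.T@(np.array([.5585,-.348,.19])-p)*100)
T=load('top1.png');S=load('side1.png')
for d in(T,S):
    Rr=cv2.Rodrigues(d['rvec'])[0];print('cam',-Rr.T@d['tvec'].ravel())
vs,us=np.mgrid[90:260,360:520]
P=np.array([world(T,u,v) for u,v in zip(us.ravel(),vs.ravel())])
D=np.hypot(P[:,0]-.5585,P[:,1]+.348)
for r in (.06,.08,.1,.12,.14,.16,.2):
    m=D<r;i=np.argmax(np.where(m,P[:,2],-1));print(r,P[i])
E
```

```text
t: 4.23
tool_pos: [0.5051, -0.1128, 0.2212]
orientation: [[0.349, 0.937, 0.002], [0.937, -0.349, -0.001], [-0.0, 0.003, -1.0]]
contact_force: [-0.4, 0.7, -2.2]
grip_width: 0.139
[ 0.50514912 -0.1127553   0.22120382] [-0.35254195  0.69871302 -2.22151354] [0.02231769 0.05557009 0.01713465]
[-20.18938279  13.19071018   3.16142892]
cam [ 0.4384054  -0.1763552   0.92603007]
cam [0.2883182  0.44071224 0.61443211]
0.06 [ 0.57380558 -0.34406706  0.08242264]
0.08 [ 0.63461739 -0.3721197   0.08667155]
0.1 [ 0.63638753 -0.36945918  0.08866852]
0.12 [ 0.51512787 -0.459115    0.09043415]
0.14 [ 0.66294089 -0.42065212  0.10288888]
0.16 [ 0.67018598 -0.23656226  0.10811553]
0.2 [ 0.729174   -0.25376114  0.16881168]
```

View pics/w5.png

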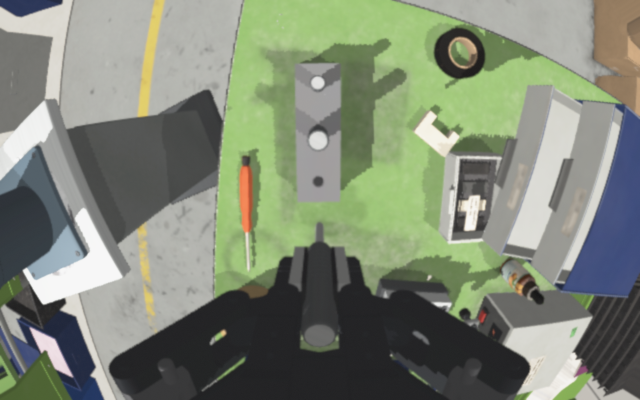

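View pics/s5.png

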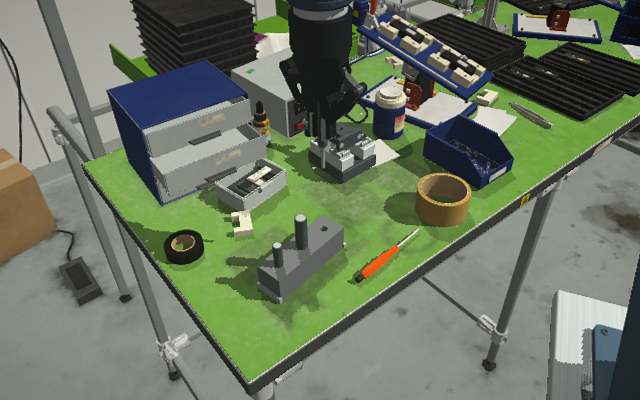

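```bash
python3 -m pendant '[[[-2,1.3,0,0],[-4.5,3,0,0],[-7.5,5,0,0],[-10.5,7,0,0],[-13.5,9,0,0],[-16.5,11,0,0],[-19,12.5,0.5,0],[-20.2,13.2,1.5,0],[-20.2,13.2,3,0],[-20.2,13.2,3.5,0]]]'
python3 -m pendant '[[[0,0,1,0],[0,0,2,0],[0,0,2.5,0],[0,0,2.5,0],[0,0,2.5,0],[0,0,2.5,0]]]'
python3 - <<'E'
from h import *
print(fworld(load('w5.png'),318,182,.046))
s=arm.sense();p=s['tool_pos'];R=s['orientation'];print(p,R,s['contact_force'],s['torque'])
cam('wrist','w6.png');cam('side','s6.png');cam('top','t6.png')
crop('w6.png','w6c.png',270,150,370,250,6)
crop('s6.png','s6c.png',300,90,400,165,8)
E
```

```text
t: 5.17
tool_pos: [0.5561, -0.3472, 0.1799]
orientation: [[0.35, 0.937, -0.006], [0.937, -0.35, 0.006], [0.003, -0.007, -1.0]]
contact_force: [-1.2, 1.2, -2.8]
grip_width: 0.136
t: 5.67
tool_pos: [0.5584, -0.3477, 0.161]
orientation: [[0.348, 0.937, 0.001], [0.937, -0.348, -0.001], [-0.0, 0.001, -1.0]]
contact_force: [0.8, -0.5, -1.2]
grip_width: 0.137
[ 0.50288035 -0.11446374  0.046     ]
[ 0.55844491 -0.34774981  0.16097321] [[ 3.47996758e-01  9.37495120e-01  1.07486595e-03]
 [ 9.37495604e-01 -3.47995872e-01 -9.30052882e-04]
 [-4.97871124e-04  1.33133749e-03 -9.99998990e-01]] [ 0.80276143 -0.54079788 -1.22274367] [ 0.06047848  0.02403776 -0.00171521]
```

View pics/w6.png

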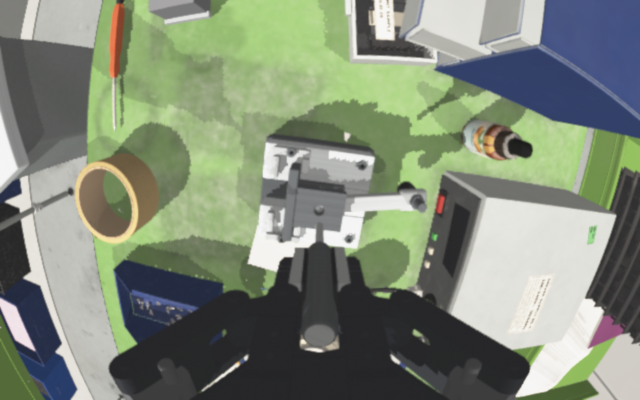

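View pics/w6c.png

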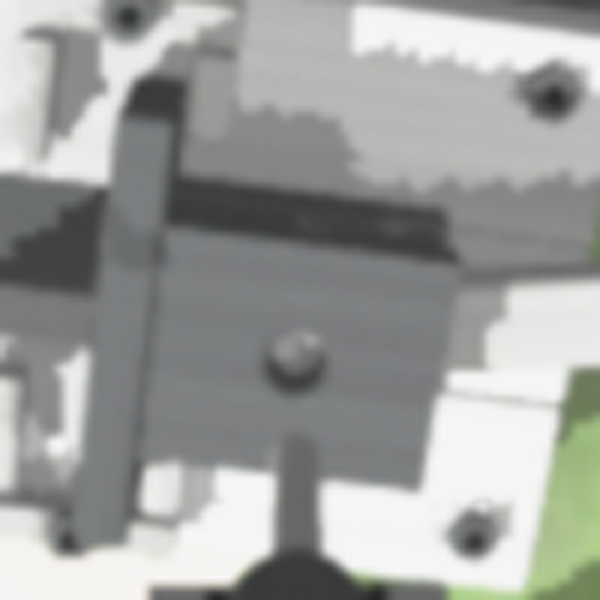

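View pics/s6c.png

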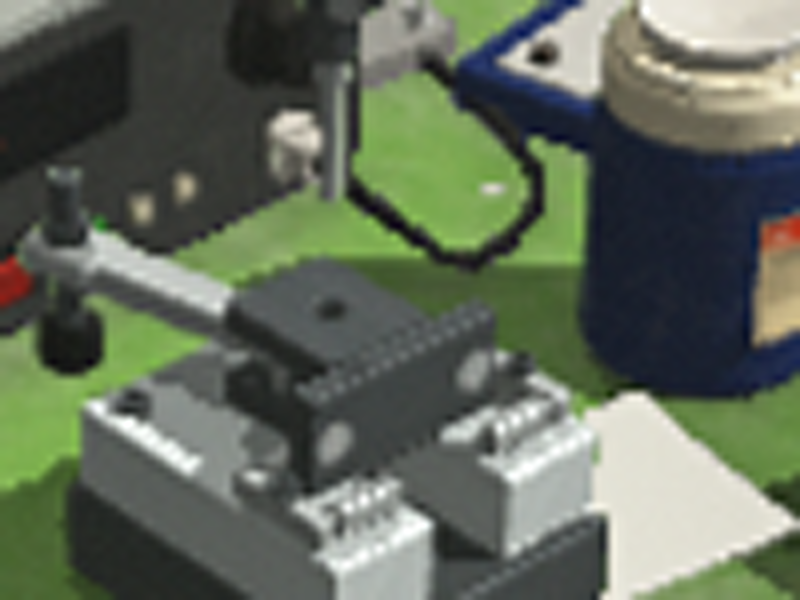

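```bash
cat >> h.py <<'E'
def fproj(d,X):
    R=cv2.Rodrigues(np.array(d['rvec']))[0];t=np.array(d['tvec']).ravel();K=np.array(d['K'])
    c=R@np.array(X)+t; h=np.hypot(c[0],c[1]);th=np.arctan2(h,c[2])
    return np.array([K[0,2]+K[0,0]*th*c[0]/h,K[1,2]+K[1,1]*th*c[1]/h])
def pproj(d,X):
    return cv2.projectPoints(np.array([X],float),d['rvec'],d['tvec'],d['K'],None)[0].ravel()
E
python3 - <<'E'
from h import *
w=load('w6.png');s=load('side1.png');s6=load('s6.png');w5=load('w5.png')
Rr=cv2.Rodrigues(w['rvec'])[0];print('wcam',-Rr.T@w['tvec'].ravel())
p=np.array([0.55844,-.34775,.1610]);tip=p-[0,0,.0523]
print('wrist bore',fworld(w,318.9,209.6,.078))
print('stand hole',fworld(w5,318,182,.046))
xt=np.array([.348,.9375,0]);yt=np.array([.9375,-.348,0])
def cc(q,x0,y0,s):return ((q[0]-x0+.5)*s-.5,(q[1]-y0+.5)*s-.5)
for k in range(4):
    a=k*np.pi/2;q=fproj(w,tip+.0028*(np.cos(a)*xt+np.sin(a)*yt));print('pred tip w crop',cc(q,270,150,6))
print('pred tip s crop',cc(pproj(s6,tip),300,90,8), [cc(pproj(s6,tip+.0028*np.array([np.cos(a),np.sin(a),0])),300,90,8) for a in (0,1.57,3.14,4.71)])
print('side tip at crop(335,193) ->',world(s6,300+335.5/8-.5,90+193.5/8-.5,z=.1087))
print('side bore now',world(s6,300+333.5/8-.5,90+309.5/8-.5,z=.078))
E
```

```text
wcam [ 0.58482871 -0.27331229  0.30364693]
wrist bore [ 0.55728521 -0.34817638  0.078     ]
stand hole [ 0.50288035 -0.11446374  0.046     ]
pred tip w crop (np.float64(304.45749261703963), np.float64(420.8088426794226))
pred tip w crop (np.float64(329.16338310029903), np.float64(443.83614425011694))
pred tip w crop (np.float64(304.3622526983198), np.float64(466.66255009860583))
pred tip w crop (np.float64(279.653022576255), np.float64(443.84908850911563))
pred tip s crop (np.float64(326.29461441362537), np.float64(199.7086003991442)) [(np.float64(314.89248048885247), np.float64(197.57052756372013)), (np.float64(322.26658356147254), np.float64(205.67920757552565)), (np.float64(337.71013922842394), np.float64(201.85988342647147)), (np.float64(330.3241419968499), np.float64(193.76606090321945))]
side tip at crop(335,193) -> [ 0.55752483 -0.35123754  0.1087    ]
side bore now [ 0.55698382 -0.34959147  0.078     ]
```

```bash
python3 - <<'E'
from h import *
crop('t6.png','t6c.png',370,140,460,240,6)
crop('s6.png','s6d.png',330,90,360,135,16)
crop('w6.png','w6d.png',300,195,340,250,14)
crop('w5.png','w5d.png',290,160,350,240,8)
E
```

```text
(no output)
```

View pics/s6d.png

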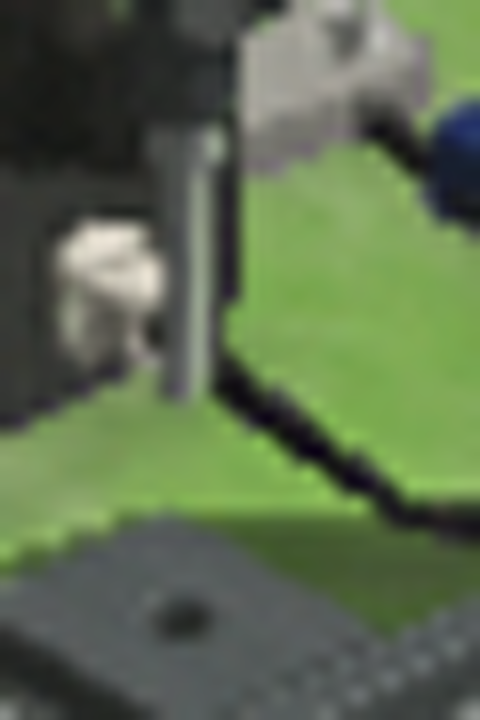

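View pics/w6d.png

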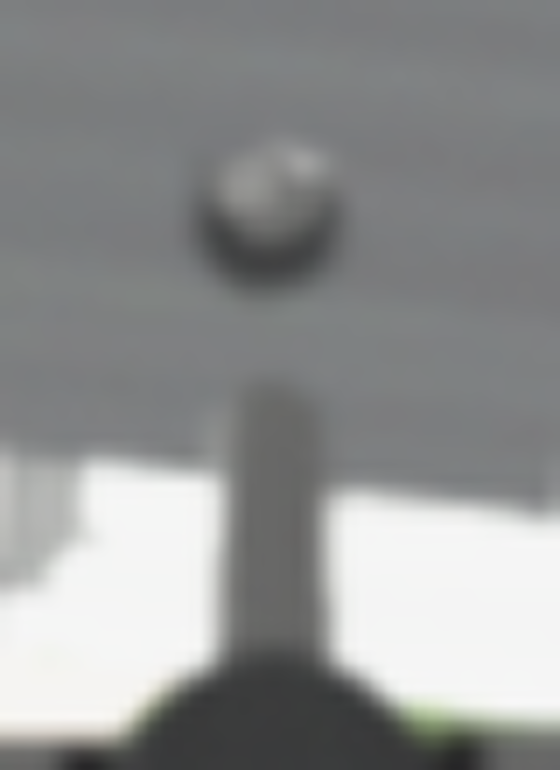

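View pics/w5d.png

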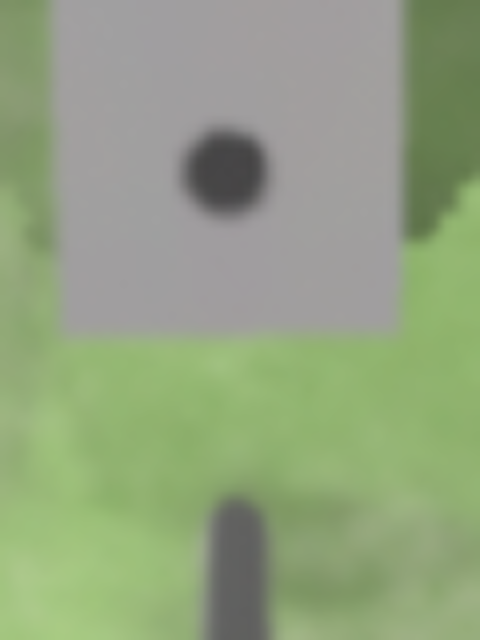

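```bash
python3 -m pendant '[[[0,0,0.8,0],[0,0,1.6,0],[0,0,2.2,0],[0,0,2.6,0],[0,0,2.6,0],[0,0,2.6,0],[0,0,2.6,0]]]'
python3 - <<'E'
from h import *
s=arm.sense();p=s['tool_pos'];R=s['orientation'];print(p,s['contact_force'],s['torque'])
w=cam('wrist','w7.png');cam('side','s7.png')
crop('w7.png','w7d.png',300,195,340,250,14)
crop('s7.png','s7d.png',320,105,370,145,14)
tip=p-[0,0,.0523];tip[2]
xt=R[:,0];yt=R[:,1]
def cc(q,x0,y0,s):return ((q[0]-x0+.5)*s-.5,(q[1]-y0+.5)*s-.5)
for k in range(4):
    a=k*np.pi/2;q=fproj(w,tip+.0028*(np.cos(a)*xt+np.sin(a)*yt));print('pred',np.round(cc(q,300,195,14)))
E
```

```text
t: 6.4
tool_pos: [0.5581, -0.348, 0.1342]
orientation: [[0.349, 0.937, 0.0], [0.937, -0.349, -0.0], [-0.0, 0.0, -1.0]]
contact_force: [-0.1, 0.2, -1.1]
grip_width: 0.136
[ 0.55812374 -0.34798391  0.13417578] [-0.13224738  0.18157355 -1.06374225] [ 0.0367806  -0.01527001  0.04045961]
pred [292. 352.]
pred [350. 406.]
pred [292. 459.]
pred [234. 406.]
```

View pics/w7d.png

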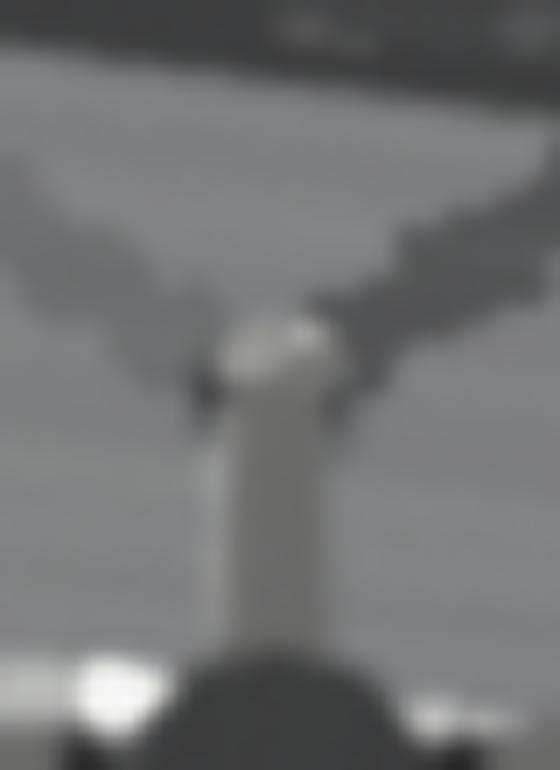

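View pics/s7d.png

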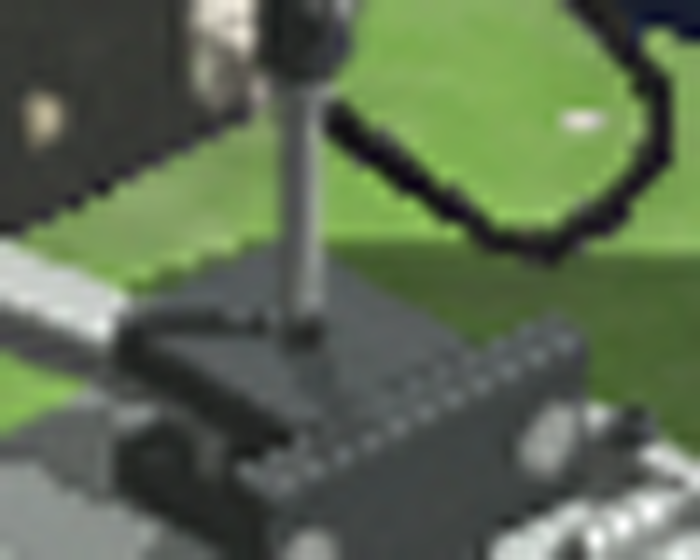

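```bash
python3 - <<'E'
from h import *
w=load('w6.png');w7=load('w7.png')
b=fworld(w,318.9+1.1,209.6-2.1,.078);print('w6 bore',b)
R=arm.sense()['orientation']
b7=fworld(w7,300+273.5/14-.5+1.1,195+378.5/14-.5-2.1,.078);print('w7',b7)
for B,tcp in((b,[.55844,-.34775,.078]),(b7,[.55812,-.34798,.078])): print((R.T@(B-tcp)*1000)[:2])
c=-cv2.Rodrigues(w7['rvec'])[0].T@w7['tvec'].ravel(); print(c, R.T@(c-np.array([.55812,-.34798,.1342])))
c=-cv2.Rodrigues(w['rvec'])[0].T@w['tvec'].ravel(); print(c, R.T@(c-np.array([.55844,-.34775,.161])))
E
```

```text
w6 bore [ 0.55867724 -0.34686149  0.078     ]
w7 [ 0.55847979 -0.3465296   0.078     ]
[ 0.91548694 -0.08732402]
[ 1.48485064 -0.16831222]
[ 0.58467601 -0.27369552  0.2768846 ] [ 0.07884226 -0.00089592 -0.14270738]
[ 0.58482871 -0.27331229  0.30364693] [ 0.07892757 -0.00110617 -0.14266989]
```

```bash
python3 -m pendant '[[[0.07,0,0,0],[0.13,0,0.1,0],[0.13,0,0.2,0],[0.13,0,0.2,0],[0.13,0,0.2,0]]]'
python3 - <<'E'
from h import *
s=arm.sense();p=s['tool_pos'];R=s['orientation'];print(p,s['contact_force'],s['torque'])
w=cam('wrist','w8.png');cam('side','s8.png')
crop('w8.png','w8d.png',300,195,340,250,14)
crop('s8.png','s8d.png',320,105,370,145,14)
E
```

```text
t: 6.92
tool_pos: [0.5584, -0.3466, 0.132]
orientation: [[0.348, 0.937, -0.0], [0.937, -0.348, 0.0], [0.0, -0.0, -1.0]]
contact_force: [-0.3, 0.1, -1.0]
grip_width: 0.137
[ 0.55840235 -0.34655074  0.13204381] [-0.26760372  0.14975718 -0.97535491] [-0.00830508 -0.00103259  0.02527643]
```

View pics/w8d.png

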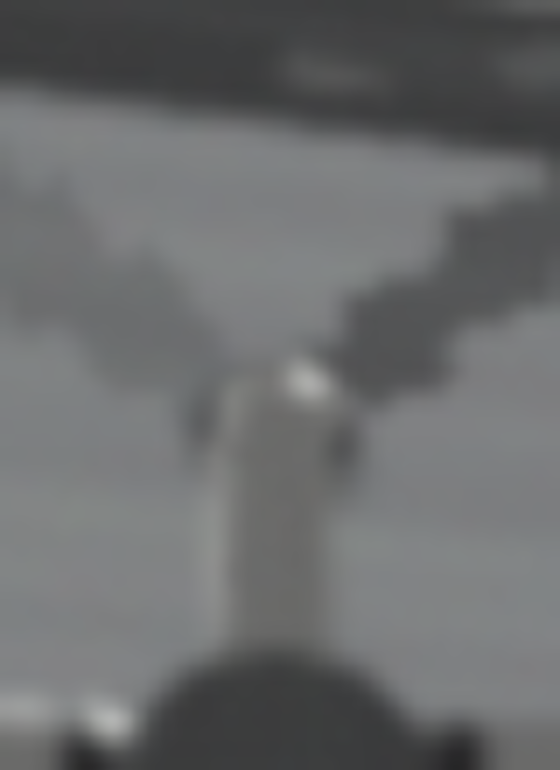

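View pics/s8d.png

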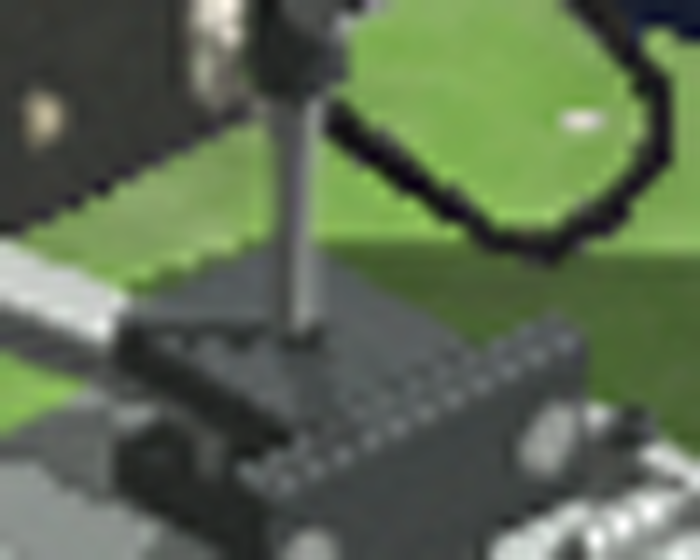

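```bash
python3 -m pendant '[[[0.02,0,0.1,0],[0.02,0,0.18,0],[0.02,0,0.23,0],[0.02,0,0.26,0],[0.02,0,0.26,0]]]'
```

```text
t: 7.43
tool_pos: [0.5585, -0.3465, 0.1294]
orientation: [[0.349, 0.937, -0.0], [0.937, -0.349, -0.0], [-0.0, -0.0, -1.0]]
contact_force: [0.6, 0.2, -0.8]
grip_width: 0.137
```

```bash
python3 -m pendant '[[[0,0,0.06,0],[0,0,0.12,0],[0,0,0.12,0]]]'
```

```text
t: 7.68
tool_pos: [0.5585, -0.3465, 0.1282]
orientation: [[0.349, 0.937, 0.0], [0.937, -0.349, -0.0], [-0.0, 0.0, -1.0]]
contact_force: [-0.3, -1.2, -2.0]
grip_width: 0.137
```

```bash
python3 -m pendant '[[[0,0,0.05,0],[0,0,0.1,0],[0,0,0.15,0],[0,0,0.15,0]]]'
```

```text
t: 8.02
tool_pos: [0.5585, -0.3465, 0.1267]
orientation: [[0.349, 0.937, 0.0], [0.937, -0.349, -0.0], [-0.0, 0.0, -1.0]]
contact_force: [0.2, -0.6, -1.1]
grip_width: 0.14
```

```bash
python3 -m pendant '[[[0,0,0.05,0],[0,0,0.1,0],[0,0,0.15,0],[0,0,0.15,0]]]'
```

```text
t: 8.35
tool_pos: [0.5585, -0.3465, 0.1252]
orientation: [[0.349, 0.937, 0.0], [0.937, -0.349, -0.0], [-0.0, 0.0, -1.0]]
contact_force: [0.4, -1.0, -1.4]
grip_width: 0.139
```

```bash
python3 -m pendant '[[[0,0,0.05,0],[0,0,0.1,0],[0,0,0.15,0],[0,0,0.15,0]]]'
```

```text
t: 8.68
tool_pos: [0.5586, -0.3466, 0.1244]
orientation: [[0.349, 0.937, 0.0], [0.937, -0.349, -0.0], [-0.0, 0.0, -1.0]]
contact_force: [-1.4, -0.4, 2.4]
grip_width: 0.138
```

```bash
python3 -m pendant '[[[0,0,0.06,0],[0,0,0.12,0],[0,0,0.18,0],[0,0,0.24,0],[0,0,0.3,0],[0,0,0.36,0],[0,0,0.42,0],[0,0,0.48,0]]]'
python3 -m pendant '[[[0,0,0.06,0],[0,0,0.12,0],[0,0,0.18,0],[0,0,0.24,0],[0,0,0.3,0]]]'
```

```text
t: 9.35
tool_pos: [0.5587, -0.3466, 0.121]
orientation: [[0.348, 0.937, 0.001], [0.937, -0.348, -0.001], [-0.001, 0.002, -1.0]]
contact_force: [-2.3, 1.5, 9.7]
grip_width: 0.139
t: 9.77
tool_pos: [0.5588, -0.3467, 0.1181]
orientation: [[0.348, 0.937, 0.001], [0.937, -0.348, -0.001], [-0.001, 0.002, -1.0]]
contact_force: [-3.6, 0.9, 10.0]
grip_width: 0.135
```

```bash
python3 -m pendant '[[[0,0,0.06,0],[0,0,0.12,0],[0,0,0.18,0],[0,0,0.24,0],[0,0,0.3,0],[0,0,0.36,0],[0,0,0.42,0],[0,0,0.48,0],[0,0,0.54,0],[0,0,0.6,0]]]'
python3 -m pendant '[[[0,0,0.05,0],[0,0,0.1,0],[0,0,0.15,0],[0,0,0.2,0]]]'
```

```text
t: 10.6
tool_pos: [0.5587, -0.3467, 0.1121]
orientation: [[0.348, 0.937, 0.001], [0.937, -0.348, -0.001], [-0.001, 0.002, -1.0]]
contact_force: [-2.9, 1.7, 11.8]
grip_width: 0.135
t: 10.93
tool_pos: [0.5587, -0.3467, 0.11]
orientation: [[0.348, 0.937, 0.001], [0.937, -0.348, -0.001], [-0.001, 0.002, -1.0]]
contact_force: [-2.6, 1.2, 9.8]
grip_width: 0.134
```

```bash
python3 -m pendant '[[[0,0,0.05,0],[0,0,0.1,0],[0,0,0.15,0],[0,0,0.2,0]]]'
python3 -m pendant '[[[0,0,0.04,0],[0,0,0.08,0],[0,0,0.12,0]]]'
```

```text
t: 11.27
tool_pos: [0.5587, -0.3467, 0.108]
orientation: [[0.348, 0.937, 0.001], [0.937, -0.348, -0.001], [-0.001, 0.002, -1.0]]
contact_force: [-2.1, 1.4, 11.2]
grip_width: 0.14
t: 11.52
tool_pos: [0.5588, -0.3467, 0.107]
orientation: [[0.348, 0.937, 0.001], [0.937, -0.348, -0.001], [-0.001, 0.002, -1.0]]
contact_force: [-3.3, 0.8, 13.6]
grip_width: 0.135
```

```bash
python3 -m pendant '[[[0,0,0.04,0],[0,0,0.08,0],[0,0,0.12,0]]]'
```

```text
t: 11.77
tool_pos: [0.5589, -0.3468, 0.1068]
orientation: [[0.348, 0.937, 0.002], [0.937, -0.348, -0.002], [-0.001, 0.002, -1.0]]
contact_force: [-4.4, 2.5, 18.6]
grip_width: 0.135
```

```bash
python3 -m pendant '[[[0,0,0.04,0],[0,0,0.08,0],[0,0,0.1,0],[0,0,0.1,0]]]'
python3 - <<'E'
from h import *
cam('side','s9.png');cam('wrist','w9.png');crop('s9.png','s9d.png',310,85,370,145,10)
E
```

```text
t: 12.1
tool_pos: [0.559, -0.3469, 0.1067]
orientation: [[0.348, 0.937, 0.002], [0.937, -0.348, -0.002], [-0.001, 0.003, -1.0]]
contact_force: [-5.0, 2.5, 20.9]
grip_width: 0.136
```

View pics/s9d.png

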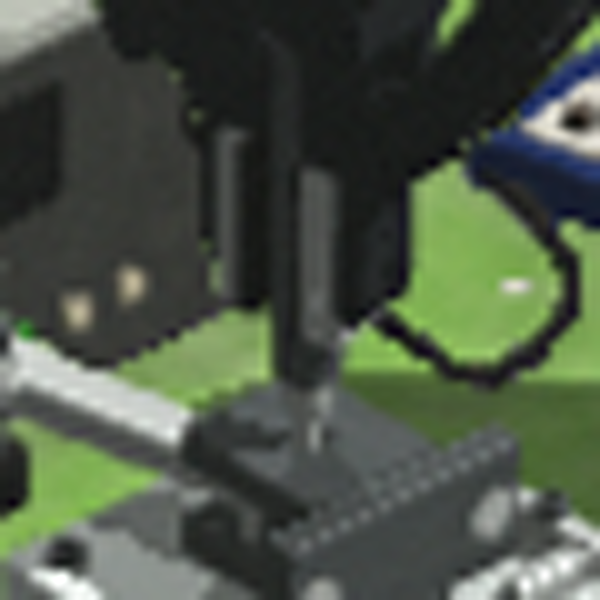

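View pics/w9.png

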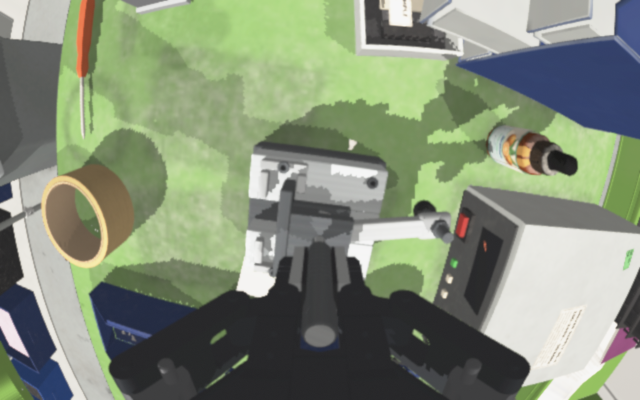

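```bash
python3 -m pendant '[[[0,0,-0.5,0],[0,0,-1,0],[0,0,-1.8,0],[0,0,-2.8,0],[0,0,-4,0],[0,0,-5.5,0],[0,0,-7.5,0],[0,0,-10,0],[0,0,-11.5,0],[0,0,-11.8,0]]]'
python3 -m pendant '[[[0,0,0,0],[0,0,0,0]]]'
python3 - <<'E'
from h import *
s=arm.sense();p=s['tool_pos'];R=s['orientation'];print(p,s['contact_force'],s['torque'])
print(R.T@(np.array([.5047,-.1125,.22])-p)*100)
yd=np.array([.937,-.349,0]);l=R.T@yd;print(np.arctan2(-l[0],l[1]))
cam('wrist','w10.png');crop('w10.png','w10c.png',270,150,370,250,6)
E
```

```text
t: 13.03
tool_pos: [0.5598, -0.3471, 0.2253]
orientation: [[0.348, 0.937, 0.005], [0.937, -0.348, -0.004], [-0.002, 0.006, -1.0]]
contact_force: [0.7, -0.8, -1.2]
grip_width: 0.135
t: 13.2
tool_pos: [0.5581, -0.3459, 0.2199]
orientation: [[0.348, 0.937, -0.001], [0.937, -0.348, 0.001], [0.001, -0.001, -1.0]]
contact_force: [-0.6, -0.9, -0.7]
grip_width: 0.137
[ 0.55812794 -0.34589304  0.2199098 ] [-0.57105524 -0.90543023 -0.69011513] [ 0.04576852 -0.0322268  -0.01059712]
[ 20.01532709 -13.13981631   0.02347191]
0.000664215039043682
```

View pics/w10c.png

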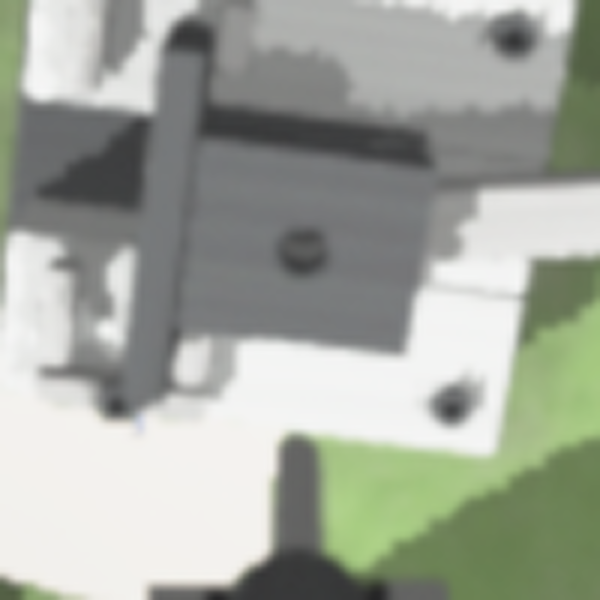

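```bash
python3 -m pendant '[[[1.5,-1,0,0],[4,-2.6,0,0],[7,-4.6,0,0],[10,-6.6,0,0],[13,-8.5,0,0],[16,-10.5,0,0],[18.5,-12.1,0,0],[19.7,-12.9,0,0],[20.02,-13.14,0,0],[20.02,-13.14,0,0]]]'
python3 -m pendant '[[[0,0,2,0],[0,0,4,0],[0,0,6,0],[0,0,8,0],[0,0,9,0],[0,0,9.5,0],[0,0,9.5,0],[0,0,9.5,0]]]'
python3 - <<'E'
from h import *
s=arm.sense();p=s['tool_pos'];R=s['orientation'];print(p,s['contact_force'],s['torque'])
print(R.T@(np.array([.5047,-.1125,.0603])-p)*100)
cam('wrist','w11.png');crop('w11.png','w11d.png',290,180,350,240,10)
cam('side','s11.png');crop('s11.png','s11d.png',290,190,350,250,10)
E
```

```text
t: 14.08
tool_pos: [0.5048, -0.1124, 0.22]
orientation: [[0.347, 0.938, -0.001], [0.938, -0.347, 0.0], [-0.0, -0.001, -1.0]]
contact_force: [0.2, -0.9, -0.4]
grip_width: 0.14
t: 14.75
tool_pos: [0.5057, -0.1139, 0.126]
orientation: [[0.349, 0.937, 0.001], [0.937, -0.349, -0.0], [-0.0, 0.001, -1.0]]
contact_force: [-0.4, -0.0, -1.8]
grip_width: 0.134
[ 0.50571425 -0.11389563  0.12603314] [-0.43485748 -0.03915885 -1.78266033] [-0.00462342 -0.05336327  0.02348442]
[ 0.09673072 -0.14832012  6.57319266]
```

View pics/w11d.png

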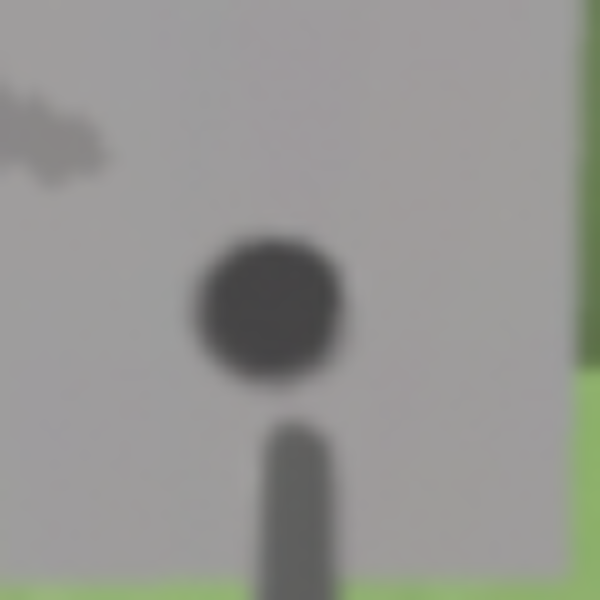

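View pics/s11d.png

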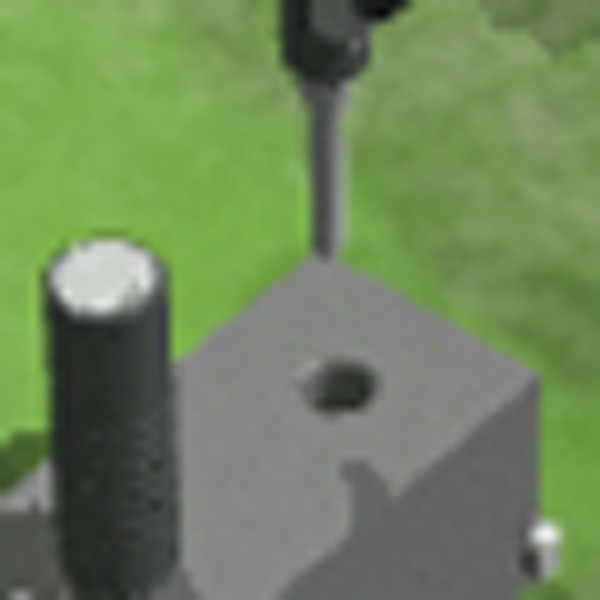

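```bash
python3 -m pendant '[[[0.05,-0.08,0.5,0],[0.1,-0.15,1,0],[0.1,-0.15,1.6,0],[0.1,-0.15,2,0],[0.1,-0.15,2,0],[0.1,-0.15,2,0]]]'
python3 - <<'E'
from h import *
s=arm.sense();p=s['tool_pos'];R=s['orientation'];print(p,s['contact_force'],s['torque'])
print(R.T@(np.array([.5047,-.1125,.0603])-p)*100)
w=cam('wrist','w12.png');crop('w12.png','w12d.png',290,180,350,240,10)
E
```

```text
t: 15.35
tool_pos: [0.5038, -0.1114, 0.1052]
orientation: [[0.348, 0.937, -0.001], [0.937, -0.348, 0.0], [0.0, -0.001, -1.0]]
contact_force: [0.3, -0.3, -0.4]
grip_width: 0.136
[ 0.50378613 -0.11137036  0.10516455] [ 0.30546653 -0.25310489 -0.37491956] [ 0.0162176  -0.00170475 -0.00927074]
[-0.07443809  0.12948301  4.48632207]
```

View pics/w12d.png

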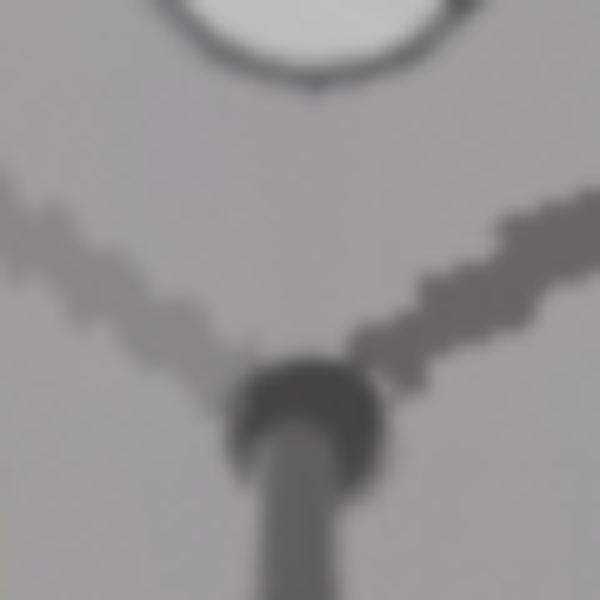

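```bash
python3 -m pendant '[[[0,0,0,0],[0,0,0,0],[0,0,0,0]]]'
python3 - <<'E'
from h import *
s=arm.sense();p=s['tool_pos'];R=s['orientation'];print(p,s['contact_force'],s['torque'])
print(R.T@(np.array([.5047,-.1125,.0603])-p)*100)
E
```

```text
t: 15.65
tool_pos: [0.5042, -0.1116, 0.1058]
orientation: [[0.349, 0.937, 0.0], [0.937, -0.349, -0.0], [-0.0, 0.0, -1.0]]
contact_force: [0.7, -0.1, -0.4]
grip_width: 0.136
[ 0.50424223 -0.11163469  0.10582518] [ 0.69214512 -0.08840425 -0.44045465] [-0.01190241 -0.08119483 -0.04445182]
[-0.06502747  0.07092401  4.55255412]
```

```bash
python3 -m pendant '[[[-0.03,0.04,0.3,0],[-0.06,0.07,0.6,0],[-0.06,0.07,1.2,0],[-0.06,0.07,1.8,0],[-0.06,0.07,2.4,0],[-0.06,0.07,2.9,0],[-0.06,0.07,3.2,0],[-0.06,0.07,3.2,0],[-0.06,0.07,3.2,0]]]'
python3 - <<'E'
from h import *
s=arm.sense();p=s['tool_pos'];R=s['orientation'];print(p,s['contact_force'],s['torque'])
print(R.T@(np.array([.5047,-.1125,.0603])-p)*100)
E
```

```text
t: 16.4
tool_pos: [0.5044, -0.1123, 0.0733]
orientation: [[0.349, 0.937, -0.001], [0.937, -0.349, 0.0], [0.0, -0.001, -1.0]]
contact_force: [0.3, -0.4, -0.5]
grip_width: 0.137
[ 0.50441689 -0.11229564  0.07334188] [ 0.28036808 -0.43409942 -0.53327094] [-0.03290085  0.00778964 -0.03685581]
[-0.00935589  0.0343847   1.30416841]
```

```bash
python3 -m pendant '[[[0,0.02,0.2,0],[0,0.02,0.4,0],[0,0.02,0.6,0],[0,0.02,0.8,0],[0,0.02,1,0],[0,0.02,1.15,0],[0,0.02,1.25,0],[0,0.02,1.25,0]]]'
```

```text
t: 17.07
tool_pos: [0.5046, -0.1124, 0.0609]
orientation: [[0.349, 0.937, -0.0], [0.937, -0.349, 0.0], [0.0, -0.0, -1.0]]
contact_force: [0.9, 0.3, -2.2]
grip_width: 0.139
```

```bash
python3 -m pendant '[[[0,0,0.05,0],[0,0,0.1,0],[0,0,0.15,0],[0,0,0.15,0]]]'
python3 - <<'E'
from h import *
cam('side','s13.png');crop('s13.png','s13d.png',270,170,370,270,6)
E
```

```text
t: 17.4
tool_pos: [0.5048, -0.1125, 0.0603]
orientation: [[0.348, 0.937, 0.0], [0.937, -0.348, -0.0], [-0.0, 0.0, -1.0]]
contact_force: [-1.8, 0.6, 5.0]
grip_width: 0.138
```

View pics/s13d.png

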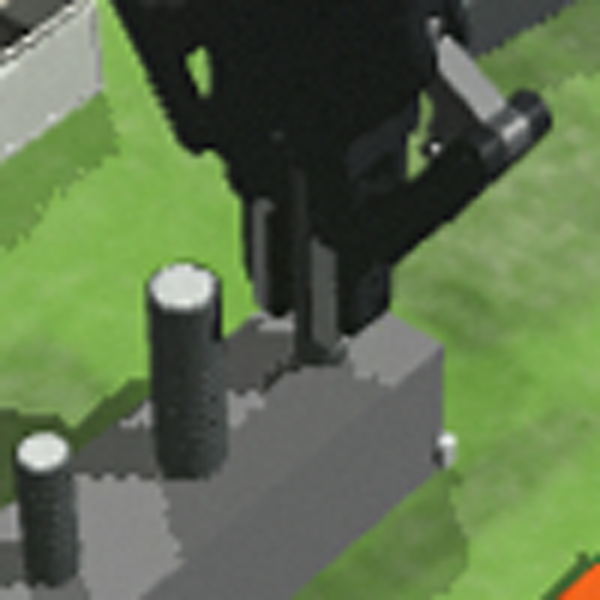

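```bash
python3 -m pendant '[[[0,0,0,0],[0,0,0,0],[0,0,0,0],[0,0,0,0],[0,0,0,0],[0,0,0,0],[0,0,0,0],[0,0,0,0]]]' -1
python3 -m pendant '[[[0,0,-1,0],[0,0,-2.5,0],[0,0,-5,0],[0,0,-8,0],[0,0,-11,0],[0,0,-14,0],[0,0,-15,0],[0,0,-15,0],[0,0,-15,0]]]'
python3 - <<'E'
from h import *
s=arm.sense();print(s['t'],s['tool_pos'],s['contact_force'])
cam('wrist','w14.png');cam('side','s14.png');cam('top','t14.png')
crop('s14.png','s14d.png',250,185,350,300,5)
crop('t14.png','t14d.png',245,150,345,225,8)
E
```

```text
t: 18.12
tool_pos: [0.5047, -0.1124, 0.0596]
orientation: [[0.349, 0.937, -0.0], [0.937, -0.349, 0.0], [0.0, -0.0, -1.0]]
contact_force: [-0.5, 1.3, 0.4]
grip_width: 1.005
t: 18.87
tool_pos: [0.5046, -0.1124, 0.2098]
orientation: [[0.348, 0.937, 0.001], [0.937, -0.348, -0.0], [-0.0, 0.001, -1.0]]
contact_force: [-0.3, 0.7, -0.8]
grip_width: 1.0
18.8667 [ 0.50462398 -0.11236191  0.20981095] [-0.3044418   0.73435367 -0.82256671]
```

View pics/s14d.png

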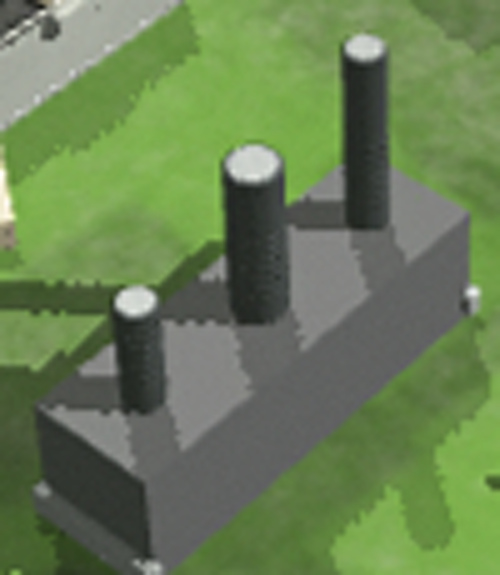

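View pics/w14.png

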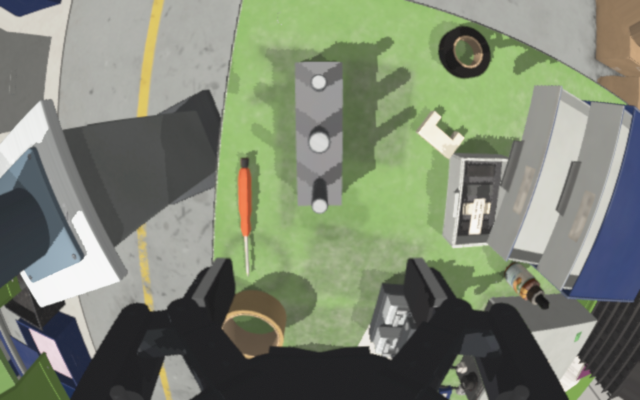

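View pics/s14.png

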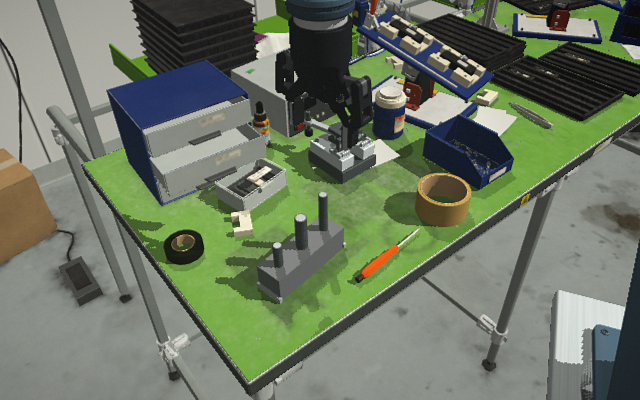

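```bash
python3 -c "
from plant import arm
print(arm.sign_off())"
```

```text
the job is handed in; nothing more can be done
None
```

The pin is down on the nest's floor and the slim drift is back in its hole. I handed the job in at about 19 s of the 72 s allowed; no verdict was reported.

- **Finding the bore:** I gripped the drift in its end hole and located the bore with the wrist camera. The nose entered without touching the rim.
- **Driving the pin:** The nose met the pin about 2.8 mm below its zero position. It went down at 10 to 14 N over 17.7 mm of tool travel and then stopped hard. I pressed on to about 21 N vertical, and the tip's height then put the pin at about 20 mm. I did not use the noisy pin reading, so this depth comes from the tool position, the force rise and the now dark bore in the camera.
- **Forces:** The highest force I saw was about 22 N, against the 45 N limit. I read it at the end of each move, so short peaks in between would not show.
- **Returning the drift:** It seated at the same tool height as when I gripped it (0.0603 m) and was released. In the last side picture the butts of all three punches sit at the same pixels as at the start. The screwdriver and the cream block show no visible movement.

One disagreement: tool readings taken straight after a quick move were off by 1 to 2 mm. One of these made me over-correct above the stand hole. I let the arm settle and corrected it before going in.

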